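# Clamp a soap block in the stamping vise

### The arm

A 6-joint arm with a two-finger parallel gripper is mounted at the origin on the work surface. World frame = base frame: x ahead of the robot, y to its left, z up, the work surface at z = 0. Lengths are in m, angles in rad, forces in N, time in s.
With the tool pointing down it reaches from about 0.375 to 0.9 m from the base axis. Payload 3.1 kg.
Tool frame: the origin (TCP) lies at the very end of the fingers, on their centre line; the grasp point (between the pads) lies 19 mm behind it; z points along the fingers, y is the line along which they close (so a half turn about z gives the same grasp; the last joint's range is limited). The gripper opens to 85 mm and grips with 20 to 120 N. Pads are 22 mm wide; open, the fingers measure 114 mm over their backs; the gripper's body (76 mm by 85 mm) begins 54 mm behind the grasp point. The pads swing forward as they close: fully open they stand 13 mm farther back than shut.
Start: joints at [0.978, 0.527, 1.433, -0, 1.181, -0.178], TCP at [0.252, 0.572, 0.231] pointing down, gripper open.
Joint ranges: [-3.08, 3.08], [-0.75, 2.2], [0.22, 2.44], [-1.43, 4.57], [0, 2.65], [-2.85, 2.85]. Speed limits (rad/s): [2.79, 2.79, 3.14, 3.14, 3.14, 3.14].

### API

Orientations are given as a unit quaternion [x, y, z, w].
In Python, from station import manip, vision gives the robot as it stands.
- The arm moves only by the tool drive_tool, never from a script. Its argument "deltas" is a list that holds one entry, the list of rows, each a list of 4 numbers: the shift along the tool's x, y, z in mm, then the turn about the tool's z in rad. A call has 1 to 5 rows; each row is the pose to reach, as a shift and turn from the pose commanded when the call began, along the tool's axes at that moment; what a row does not reach only later rows make up. A row lasts 1/12 s, in which the tool goes at most 41.7 mm and 7.16 degrees, less where a joint would pass 70% of its speed; a pose out of reach is approached as far as the arm can. A call with a gripper value outside its range is refused whole. "jaw" is the finger opening in mm, from 0 to 85.4, set as the call begins (left out, the last holds). The fingers move at their own pace and stop on an object; "force" is the grip in N (left out, the last holds). Time passes only in rows, so rows that repeat a pose let the fingers close. It gives the time, the measured TCP pose, the force, the opening and the grip force at its end, in the units of the state.
- manip.sense(): the state, without advancing time (a new reading comes with each control period).
- vision.snapshot(name): name is "scene" or "top" or "wrist"; returns the picture (384x512x3 uint8, red, green, blue); there is no depth.
- vision.camera_model(name): a dict with "camera_matrix" (3x3 intrinsics, pixels), "rvec" (rotation vector, rad) and "tvec" (3), from world to camera coordinates, as OpenCV has them. Camera axes: x right, y down, z forward; pixel columns grow to the right and rows downward; lengths in m; the calibration is good to about 2 mm. A picture is of the moment at which its call begins: read the wrist's pose just before it. camera_model takes no time and is no camera call; for the wrist camera it gives the pose at the moment of the call.
- manip.sign_off(): hands the job in; it is judged then, once.
The state is a dict: "t": time; "q": joint angles; "qd": joint speeds; "tau": joint torques, N m; "tcp_pos": TCP position; "tool_rot": TCP orientation; "force": force on the tool from outside, world axes, zero at the start; "ft_torque": the same for the moment, N m; "finger_gap": opening from 0.0 (shut) to 1.0 (fully open); "gripper_force": force on a finger pad.
Only numpy, scipy, OpenCV 4.12 (cv2) and the standard library are available. Lean on these libraries where they do the work, as an engineer would, in place of code of your own. Each camera call takes 0.05 s, during which the arm holds its last target. There are 200 camera calls.

### The job

Take the grey-and-pink soap block off the sloping draining rack, lay it flat between the brass rails on the vise bed with its wavy top up and its ends towards the jaws, and let go of it. Then turn the red-handled crank clockwise, as seen from the handle's end, until the sliding jaw holds the block tight against the fixed jaw, its blue sprung pad pressed in by two millimetres or more. Leave the other soap block and the things lying about where they are.

Things in the scene. Friction and masses are not known exactly. Their poses are not given: they have to be found in the camera images.
- block: The soap block to clamp: grey with a pink band and a grey-and-pink wavy top, 100 (x, long) x 50 (y) x 45 (z) mm (waves 3 mm more), about 0.24 kg. Origin at the centre of its underside, z out of the wavy top. It starts in one of the two lanes of the rack, long side down the slope, so its top leans 25 degrees towards the robot's side: grip it across its width with the tool tilted likewise.
- cream_block: The other soap block, same size, cream and yellow, in the other lane (110 mm between lane centres); leave it. Origin at the centre of its underside.
- rack: Fixed plywood draining rack with a slope of 25 degrees, 215 mm wide (y), about 150 mm deep (x), low end at -x with a lip 18 mm high across it. Origin on the table under the centre of the slope, where the slope's surface is 70 mm high; the two lanes lie at y = -55 and +55 mm, and the blocks rest on the slope against the lip.
- vise_bed (a point): Point on the green vise's bed, 60 mm above the table, under the centre of a clamped block. x runs along the screw to the fixed jaw (face at x = +50 mm), y across, z up; the crank is at the -x end. Two brass rails along x, 6 mm high, 56 mm apart, x = -46 to +50 mm. Vise base 85 mm wide, from x = -136 to +89 mm.
- jaw: The sliding aluminium jaw, 28 (x) x 74 (y) x 42 (z) mm overall, with a blue pad for a face that gives up to 5 mm on stiff springs (12 N per mm). Origin at the middle of the lower edge of the pad's unpressed face, 1 mm above the bed, axes as the bed's. The face looks to +x at the fixed jaw and starts 119 to 137 mm from it.
- fixed_jaw: The green fixed jaw, 25 (x) x 74 (y) x 46 (z) mm, standing on the bed. Origin at the middle of the lower edge of its gripping face (bed x = +50 mm), axes as the bed's.
- crank (a joint): Angle of the crank (rad), growing clockwise as seen from the handle's end looking towards the jaws (a positive turn about the bed's +x); at 0 the arm is straight up and the jaw fully open. Each turn (6.283) moves the sliding jaw 20 mm towards the fixed jaw. Stiff screw, 4 N at the handle; stays where left.
- crank_grip (a point): Middle of the red handle, a sleeve 20 mm in diameter, 64 mm long, that spins freely on its pin, parallel to the bed's x axis, 50 mm off the crank axis, sticking out to -x from the crank arm (this point: 37 mm from the arm, bed x = -192 mm). Its circle is upright. Pinch it from above, a finger on either side, and lead it round without turning the tool.
- crank_axis (a point): Point on the crank's axis, level with the bed's height plus 30 mm (90 mm above the table), facing the handle's middle: the centre of the circle of 50 mm radius that crank_grip describes.
- spatula: Bystander: red spatula with a wooden handle, 235 mm long, lying on the table near the robot. Origin on its underside where handle meets blade.
- amber_jar: Bystander: amber jar with steel lid, 72 mm wide, 110 mm tall. Origin at centre of its underside.
- clear_jar: Bystander: green glass jar with steel lid, 80 mm wide, 130 mm tall. Origin at centre of its underside.
- beaker: Bystander: white mug, 84 mm wide, 100 mm tall. Origin at centre of its underside.
- scraper: Bystander: steel bench scraper with dark wooden grip, 85 x 130 mm, 22 mm high. Origin under its grip.
Not all that is in view belongs to the job. There is more than one size of the block; the one meant has the size given above.

How it is judged:
On the way, in this order (a step that is already met when the one before it is completed fails the run):
1. the grey-and-pink block lies flat between the rails of the vise bed, released, with the jaw not yet on it (z of block in the frame of vise_bed between -0.005 and 0.006 m and y of block in the frame of vise_bed between -0.008 and 0.008 m and angle between block's own z axis and vertical below 0.1 rad and angle between the x axis of block and the x axis of vise_bed, either way round below 0.12 rad and contact force between the fingers and block below 0.5 N and contact force between jaw and block below 5 N), for 0.2 s.
2. the block is clamped between the jaws (z of block in the frame of vise_bed between -0.005 and 0.006 m and y of block in the frame of vise_bed between -0.008 and 0.008 m and angle between block's own z axis and vertical below 0.1 rad and angle between the x axis of block and the x axis of vise_bed, either way round below 0.12 rad and contact force between each of jaw, fixed_jaw and block above 15 N and x of block in the frame of vise_bed between -0.006 and 0.006 m), for 0.2 s.
At the end, for the whole second after the job is handed in: Block flat on the vise bed (height within 6 mm, upright within 0.1 rad), within 8 mm of the middle line and 0.12 rad of the screw's direction, centre within 6 mm of the clamped place, pressed by the sliding and the fixed jaw with over 15 N each, released, at rest; crank still (all of step 2 and contact force between the fingers and block below 0.5 N and linear speed of block below 0.01 m/s and velocity of joint crank between -0.1 and 0.1 rad/s); the robot touches nothing.
It fails at once if the cream soap block is moved by more than 30 mm (distance of cream_block from where it was at the start of the episode above 0.03 m).
It fails at once if the spatula, a jar, the mug or the scraper is moved by more than 50 mm (distance of any of spatula, amber_jar, clear_jar, beaker, scraper from where it was at the start of the episode above 0.05 m).
It also fails if it takes over 66 s, if anything falls off the work surface, if the arm or the gripper's body presses on something with over 40 N, if the wrist force passes 120 N, or if a joint passes its speed limit or range.

## Working session

There is one attempt and no reset: what is moved stays moved. The work goes in short steps, Python scripts to look and compute and a tool call to move; the robot and the scene stay as the last step left them, time stands still between calls to the robot, and variables do not carry over. Pictures are saved under pics/ and viewed, at most 10 in all, crops included, and the job is handed in when it is done.

Besides the shell and the picture viewer there is one more tool, called after "Emit:" as name(argument=value, ...) on one line, values as JSON. drive_tool: Moves the arm, as the interface text tells. Its arguments: {"type":"object","properties":{"deltas":{"type":"array"},"jaw":{"type":"number"},"force":{"type":"number"}},"required":["deltas"]}

```bash
ls; mkdir -p pics
python3 - <<'E'
from station import manip, vision
import cv2, numpy as np
ims=[]
for n in ["scene","top"]:
    im=vision.snapshot(n); cv2.imwrite(f"pics/{n}0.png",im[:,:,::-1]); 
    m=vision.camera_model(n); R=cv2.Rodrigues(np.array(m['rvec']))[0]; print(n,m['camera_matrix'],(-R.T@np.array(m['tvec']).ravel()).round(3),R.round(2).tolist())
s=manip.sense();print({k:np.round(v,3).tolist() for k,v in s.items()})
E
```

```text
pics
scene [[464.07611526   0.         260.48671275]
 [  0.         464.07611526 191.21982234]
 [  0.           0.           1.        ]] [1.37  0.417 0.827] [[-0.37, 0.93, -0.02], [0.59, 0.22, -0.78], [-0.72, -0.3, -0.63]]
top [[481.4401919    0.         257.41436064]
 [  0.         481.4401919  196.16938068]
 [  0.           0.           1.        ]] [0.449 0.085 1.411] [[0.01, -1.0, 0.02], [-1.0, -0.01, -0.07], [0.07, -0.02, -1.0]]
{'t': 0.1, 'q': [0.978, 0.528, 1.434, -0.0, 1.181, -0.178], 'qd': [0.0, -0.003, -0.004, -0.0, 0.001, 0.0], 'tau': [-0.001, -44.33, -17.859, -0.0, 0.004, 0.0], 'tcp_pos': [0.251, 0.571, 0.23], 'tool_rot': [0.206, 0.979, -0.001, -0.0], 'force': [0.909, -0.016, -0.398], 'ft_torque': [-0.049, -0.048, 0.025], 'gripper_force': 0.0, 'finger_gap': 1.0}
```

View pics/scene0.png

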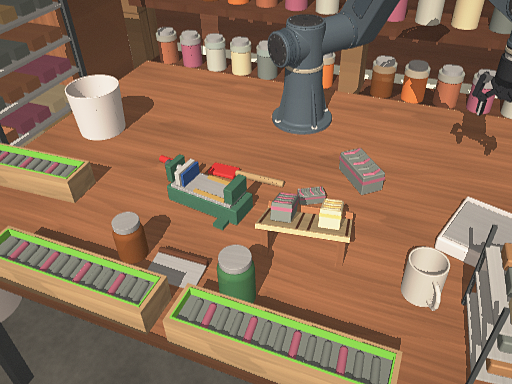

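View pics/top0.png

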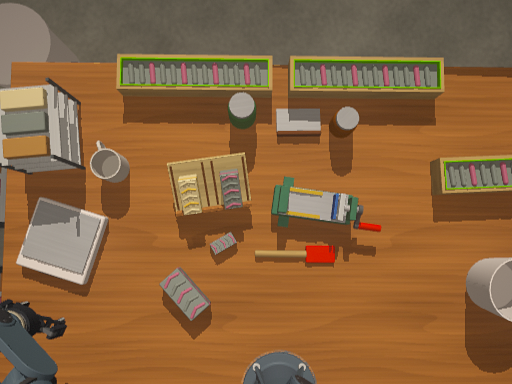

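The scene view shows the rack at about (305,215) and the vise at (210,190). In the top view, the candidates for the grey-and-pink block are:
- rack lane, (230,188): about 40 px, or 100 mm
- small one on the table, (223,243): about 25 px, or 70 mm
- large one on the table, (185,293): about 55 px, or 140 mm

The rack one fits the description and the size. I'll confirm it in an enlarged crop.

```bash
cat > h.py <<'E'
from station import manip, vision
import cv2, numpy as np
def cam(n):
    m=vision.camera_model(n); R=cv2.Rodrigues(np.array(m['rvec'],float))[0]; t=np.array(m['tvec'],float).ravel()
    return np.array(m['camera_matrix']),R,t
def ray(c,uv):
    K,R,t=c; d=R.T@np.linalg.inv(K)@np.array([uv[0],uv[1],1.0]); return -R.T@t,d
def onz(c,uv,z):
    o,d=ray(c,uv); return o+d*(z-o[2])/d[2]
def proj(c,P):
    K,R,t=c; p=(R@np.atleast_2d(P).T).T+t; p=p@K.T; return p[:,:2]/p[:,2:]
def tri(ca,ua,cb,ub):
    o1,d1=ray(ca,ua);o2,d2=ray(cb,ub)
    s=np.linalg.lstsq(np.c_[d1,-d2],o2-o1,rcond=None)[0]
    a=o1+d1*s[0];b=o2+d2*s[1]; return (a+b)/2,np.linalg.norm(a-b)
def st():
    s=manip.sense(); print({k:np.round(s[k],3).tolist() for k in ['t','q','tcp_pos','tool_rot','force','finger_gap','gripper_force']}); return s
E
python3 - <<'E'
import cv2
t=cv2.imread('pics/top0.png')[145:275,160:390]; cv2.imwrite('pics/topc.png',cv2.resize(t,None,fx=3.4,fy=3.4,interpolation=cv2.INTER_CUBIC))
t=cv2.imread('pics/scene0.png')[145:265,155:365]; cv2.imwrite('pics/scenec.png',cv2.resize(t,None,fx=3.8,fy=3.8,interpolation=cv2.INTER_CUBIC))
E
```

```text
(no output)
```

View pics/topc.png

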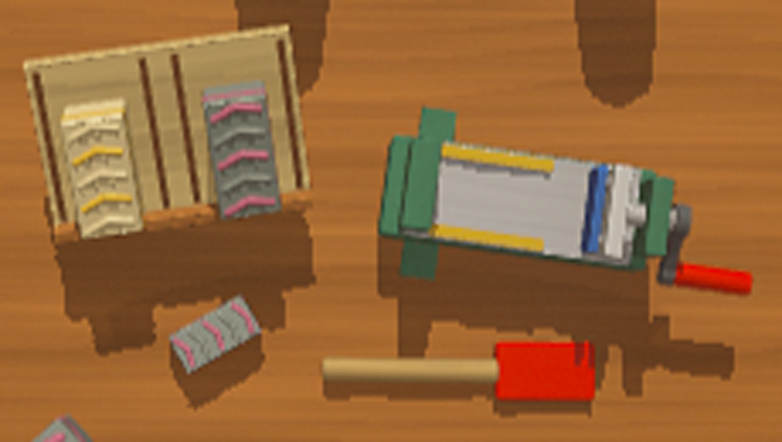

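View pics/scenec.png

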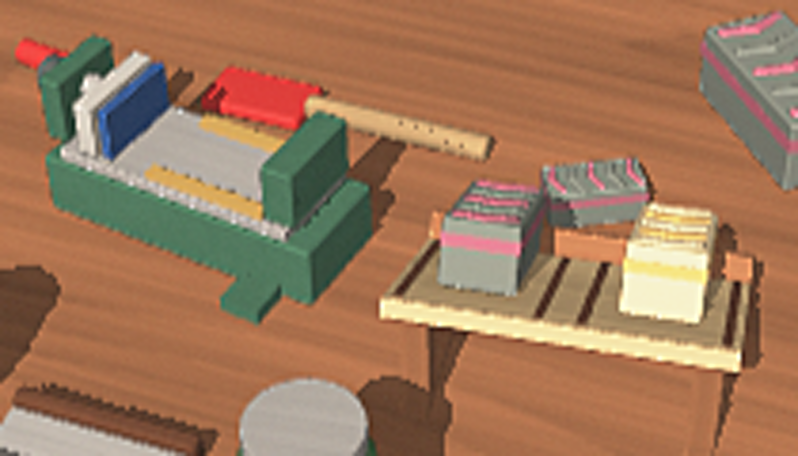

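The crops confirm it. The grey-pink block sits in the right (-y) rack lane, with its top face spanning roughly crop x 207–280, y 93–217. The cream block is in the other lane. The vise's fixed jaw is at the left (+y), the blue pad at (595,210), and the red handle at (676–750, 272–283), pointing towards the robot. Next I'll measure positions.

Run:
```python
from h import *
T=cam('top');S=cam('scene')
tc=lambda u,v:(160+(u-1.2)/3.4,145+(v-1.2)/3.4)
sc=lambda u,v:(155+(u-1.4)/3.8,145+(v-1.4)/3.8)
r=lambda n,p:print(n,np.round(p,4))
# tri: common points
for n,a,b in [('rackUR',(290,27),(381,303)),('rackUL',(25,63),(740,357)),
  ('handle end',(750,282),(22,46)),
  ('blk top uphill -y',(264,93),(452,186+52)),
  ('fix jaw far-in top',(441,143),(265,175)),('pad top +x',(612,166),(106,107)),('rail far end',(553,166),(150,172)),('rail far jaw end',(445,152),(262,212))]:
    p,e=tri(T,tc(*a),S,sc(*b)); print(n,p.round(4),'gap',round(e,4))
for n,a,z in [('railA0',(442,150),.066),('railA1',(553,166),.066),('railB0',(432,230),.066),('railB1',(543,245),.066),('hand0',(676,272),.09),('hand1',(750,283),.09),
 ('rUL',(25,63),.105),('rUR',(290,27),.105),('rLL',(62,238),.045),('rLR',(310,205),.045),
 ('padtop a',(608,166),.103),('padtop b',(592,252),.103),('fj a',(439,143),.106),('fj b',(430,235),.106)]:
    r(n,onz(T,tc(*a),z))
# block in red-handle masks
im=cv2.imread('pics/top0.png');hsv=cv2.cvtColor(im,cv2.COLOR_BGR2HSV)
m=((hsv[...,0]<5)|(hsv[...,0]>176))&(hsv[...,1]>200)&(hsv[...,2]>120);m[:,:352]=0;m[:210]=0;m[:,390:]=0;m[240:]=0
v,u=np.nonzero(m);print('handle px',u.mean(),v.mean(),u.min(),u.max(),len(u))
r('handle',onz(T,(u.mean(),v.mean()),.09))
```

```text
rackUR [0.6634 0.1018 0.1055] gap 0.0036
rackUL [0.6327 0.3132 0.1066] gap 0.0023
handle end [ 0.4612 -0.2776  0.0691] gap 0.0028
blk top uphill -y [0.6075 0.1239 0.1185] gap 0.0078
fix jaw far-in top [ 0.5709 -0.02    0.0995] gap 0.0046
pad top +x [ 0.5511 -0.1536  0.1071] gap 0.0112
rail far end [ 0.5562 -0.1168  0.0635] gap 0.0023
rail far jaw end [ 0.567  -0.0266  0.0626] gap 0.0041
railA0 [ 0.5691 -0.0257  0.066 ]
railA1 [ 0.5565 -0.1175  0.066 ]
railB0 [ 0.503  -0.0175  0.066 ]
railB1 [ 0.4912 -0.109   0.066 ]
hand0 [ 0.4693 -0.2132  0.09  ]
hand1 [ 0.4608 -0.2732  0.09  ]
rUL [0.6332 0.3123 0.105 ]
rUR [0.6642 0.1001 0.105 ]
rLL [0.4952 0.2892 0.045 ]
rLR [0.5241 0.0829 0.045 ]
padtop a [ 0.5539 -0.1563  0.103 ]
padtop b [ 0.4847 -0.143   0.103 ]
fj a [ 0.5712 -0.02    0.106 ]
fj b [ 0.4974 -0.0129  0.106 ]
handle px 369.5128205128205 226.60683760683762 359 380 117
handle [ 0.4641 -0.2436  0.09  ]
```

Run:
```python
from h import *
T=cam('top')
tc=lambda u,v:(160+(u-1.2)/3.4,145+(v-1.2)/3.4)
for uv in [(217,217),(280,212)]: print('low',onz(T,tc(*uv),.082).round(4))
for uv in [(207,97),(265,93)]: print('up',onz(T,tc(*uv),.124).round(4))
for uv in [(204,88),(263,83)]: print('up bottom?',onz(T,tc(*uv),.09).round(4))
a=np.radians(25)
o=np.array([.5745,.1956,.07]);X=np.array([.9896,.144,0]);Y=np.array([-.144,.9896,0]);u=X*np.cos(a)+[0,0,np.sin(a)];n=-X*np.sin(a)+[0,0,np.cos(a)]
for s in(-.03,-.025,-.02):
  c=o-.055*Y+s*u
  print(s,'origin',c.round(4),'mid',(c+.0225*n).round(4),[((p-[160,145])*3.4+1.2).round(0).tolist() for p in proj(T,[c+i*.05*u+j*.025*Y+.0465*n for i,j in((-1,1),(-1,-1),(1,1),(1,-1))])])
```

```text
low [0.5118 0.1584 0.082 ]
low [0.5162 0.1073 0.082 ]
up [0.6046 0.1651 0.124 ]
up [0.6082 0.1193 0.124 ]
up bottom? [0.6161 0.1697 0.09  ]
up bottom? [0.6205 0.1219 0.09  ]
-0.03 origin [0.5555 0.1373 0.0573] mid [0.5461 0.1359 0.0777] [[224.0, 247.0], [285.0, 238.0], [206.0, 132.0], [269.0, 123.0]]
-0.025 origin [0.56   0.1379 0.0594] mid [0.5506 0.1365 0.0798] [[223.0, 241.0], [284.0, 233.0], [205.0, 126.0], [268.0, 117.0]]
-0.02 origin [0.5645 0.1386 0.0615] mid [0.5551 0.1372 0.0819] [[222.0, 236.0], [283.0, 227.0], [204.0, 120.0], [267.0, 111.0]]
```

Block mid-body is at about (0.569, 0.139, 0.088) with yaw 8°. That matches the rack geometry: the slope is 70 mm high there and the measured rack width is 215 mm. I'll move above it.

```bash
cat >> h.py <<'E'
from scipy.spatial.transform import Rotation as Ro
def go(p,yaw_deg):
    "delta in tool axes (mm, rad) to reach TCP p with tool y at yaw (mod 180)"
    s=manip.sense();R=Ro.from_quat(s['tool_rot']).as_matrix()
    d=R.T@(np.array(p)-s['tcp_pos'])*1000
    y=np.degrees(np.arctan2(R[1,1],R[0,1])); e=(yaw_deg-y+90)%180-90
    print('tool delta',d.round(1),'turn',round(-np.radians(e),3),'| tcp',np.round(s['tcp_pos'],4),'yaw',round(y,1),'tilt',round(np.degrees(np.arccos(-R[2,2])),1),'t',round(s['t'],2),'F',np.round(s['force'],1),'gap',round(s['finger_gap'],3),round(s['gripper_force'],1))
E
python3 -c "
from h import *
go([.569,.139,.2],97.8)"
```

```text
tool delta [-464.9 -267.8   30.8] turn -0.551 | tcp [0.2515 0.5715 0.2304] yaw 66.2 tilt 0.1 t 0.1 F [ 0.9 -0.  -0.4] gap 1.0 0.0
```

Emit:
drive_tool(deltas=[[[-467,-267,0,-0.55],[-467,-267,0,-0.55],[-467,-267,0,-0.55],[-467,-267,0,-0.55],[-467,-267,0,-0.55]]], jaw=68)

```text
t: 0.52
tcp_pos: [0.3702, 0.4114, 0.231]
tool_rot: [-0.071, 0.997, -0.0, -0.0]
force: [0.1, 0.0, -0.2]
finger_gap: 0.797
gripper_force: 0.0
```

```bash
python3 -c "
from h import *
go([.569,.139,.2],97.8)"
```

```text
tool delta [-158.4 -297.7   30.9] turn 0.005 | tcp [0.3702 0.4114 0.231 ] yaw 98.1 tilt 0.0 t 0.52 F [ 0.1  0.  -0.2] gap 0.797 0.0
```

Emit:
drive_tool(deltas=[[[-155,-297,0,0],[-155,-297,0,0],[-155,-297,0,0],[-155,-297,0,0],[-155,-297,0,0]]])

```text
t: 0.93
tcp_pos: [0.4909, 0.2407, 0.2311]
tool_rot: [-0.068, 0.998, -0.0, -0.0]
force: [-0.2, 1.1, -0.0]
finger_gap: 0.799
gripper_force: 0.0
```

```bash
python3 -c "
from h import *
go([.569,.139,.2],97.8)"
```

```text
tool delta [ -63.7 -111.3   31. ] turn -0.001 | tcp [0.4909 0.2407 0.2311] yaw 97.7 tilt 0.0 t 0.93 F [-0.2  1.1 -0. ] gap 0.799 0.0
```

Emit:
drive_tool(deltas=[[[-62,-109,10,0],[-62,-109,10,0],[-62,-109,10,0],[-62,-109,10,0],[-62,-109,10,0]]])

```text
t: 1.35
tcp_pos: [0.5677, 0.1407, 0.2205]
tool_rot: [-0.065, 0.998, 0.0, -0.0]
force: [-0.9, -0.5, 0.2]
finger_gap: 0.799
gripper_force: 0.0
```

```bash
python3 -c "
from h import *
go([.569,.139,.2],97.8)
W=cam('wrist');im=vision.snapshot('wrist')
a=np.radians(25)
for s in (-.005,):
  o=np.array([.5745,.1956,.07]);X=np.array([.9896,.144,0]);Y=np.array([-.144,.9896,0]);u=X*np.cos(a)+[0,0,np.sin(a)];n=-X*np.sin(a)+[0,0,np.cos(a)]
  c=o-.055*Y+s*u
  p=proj(W,[c+i*.05*u+j*.025*Y+.045*n for i,j in((-1,1),(-1,-1),(1,-1),(1,1))]);print(p.round())
im=im[:,:,::-1].copy();cv2.polylines(im,[p.astype(np.int32)],True,(0,255,0),1);cv2.imwrite('pics/w1.png',im);print(W)"
```

```text
tool delta [-1.1 -1.8 20.5] turn -0.006 | tcp [0.5677 0.1407 0.2205] yaw 97.5 tilt 0.1 t 1.35 F [-0.9 -0.5  0.2] gap 0.799 0.0
[[284. 114.]
 [220. 115.]
 [219. 245.]
 [288. 244.]]
(array([[345.28432609,   0.        , 254.80279796],
       [  0.        , 345.28432609, 192.43096205],
       [  0.        ,   0.        ,   1.        ]]), array([[-1.30203092e-01,  9.91487312e-01,  2.56488475e-04],
       [ 9.52723941e-01,  1.25041012e-01,  2.76914858e-01],
       [ 2.74525496e-01,  3.62995333e-02, -9.60894425e-01]]), array([-0.06543773, -0.59117644,  0.20646328]))
```

View pics/w1.png

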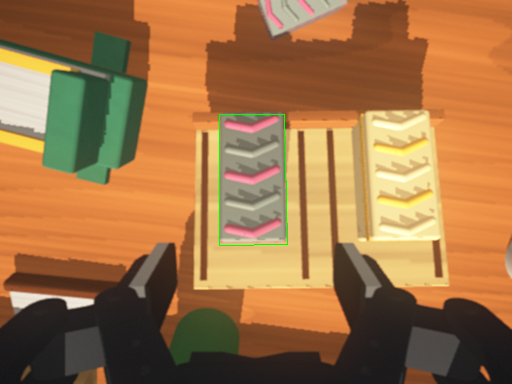

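The wrist picture shows the projected block outline (219–288, 114–245) lying right on the grey-pink block, so the pose is confirmed. Descending.

Emit:
drive_tool(deltas=[[[-1,-1.5,40,0],[-1,-1.5,80,0],[-1,-1.5,115,0],[-1,-1.5,135,0],[-1,-1.5,142,0]]])

```text
t: 1.82
tcp_pos: [0.5636, 0.1431, 0.0758]
tool_rot: [-0.069, 0.998, 0.0, -0.004]
force: [0.4, -0.6, 0.1]
finger_gap: 0.799
gripper_force: 0.0
```

Emit:
drive_tool(deltas=[[[0,0,0,0],[0,0,0,0],[0,0,0,0],[0,0,0,0]]], jaw=30, force=40)

```text
t: 2.15
tcp_pos: [0.5688, 0.1421, 0.081]
tool_rot: [-0.068, 0.998, 0.0, 0.002]
force: [0.1, -0.9, -2.4]
finger_gap: 0.584
gripper_force: 41.4
```

```bash
python3 -c "
from h import *
go([.569,.139,.2],97.8)"
```

```text
tool delta [  -0.2   -3.2 -119. ] turn -0.0 | tcp [0.5688 0.1421 0.081 ] yaw 97.8 tilt 0.2 t 2.15 F [ 0.1 -0.9 -2.4] gap 0.584 41.4
```

Opening is 50 mm, so the block is held. Lifting.

Emit:
drive_tool(deltas=[[[0,0,-15,0],[0,0,-40,0],[0,0,-75,0],[0,0,-110,0],[0,0,-140,0]]])

```text
t: 2.57
tcp_pos: [0.5683, 0.1418, 0.2228]
tool_rot: [-0.068, 0.998, 0.0, 0.002]
force: [1.0, 0.8, -2.1]
finger_gap: 0.581
gripper_force: 41.8
```

```bash
python3 -c "
from h import *
go([.529,-.12,.225],-7.5)
from scipy.spatial.transform import Rotation
"
```

```text
tool delta [  74.2 -254.1   -2.4] turn -1.305 | tcp [0.5683 0.1418 0.2228] yaw 97.7 tilt 0.2 t 2.57 F [ 1.   0.8 -2.1] gap 0.581 41.8
```

Emit:
drive_tool(deltas=[[[20,-50,0,0.12],[40,-90,0,0.24],[55,-125,0,0.36],[65,-150,0,0.48],[74,-170,0,0.6]]])

```text
t: 2.98
tcp_pos: [0.5166, -0.04, 0.2209]
tool_rot: [0.234, 0.972, -0.001, 0.001]
force: [-1.1, -0.2, -1.7]
finger_gap: 0.584
gripper_force: 42.1
```

Emit:
drive_tool(deltas=[[[0,0,0,0.12],[0,0,0,0.24],[0,0,0,0.36],[0,0,0,0.48],[0,0,0,0.6]]])

```text
t: 3.4
tcp_pos: [0.5176, -0.037, 0.2206]
tool_rot: [0.51, 0.86, 0.0, 0.001]
force: [0.2, 0.0, -1.4]
finger_gap: 0.583
gripper_force: 42.1
```

Emit:
drive_tool(deltas=[[[0,0,0,0.12],[0,0,0,0.24],[0,0,0,0.36],[0,0,0,0.48],[0,0,0,0.63]]])

```text
t: 3.82
tcp_pos: [0.5176, -0.0368, 0.2206]
tool_rot: [0.743, 0.669, 0.001, 0.001]
force: [-0.9, 0.2, -1.8]
finger_gap: 0.581
gripper_force: 42.1
```

```bash
python3 -c "
from h import *
go([.529,-.068,.225],-7.5)
W=cam('wrist');im=vision.snapshot('wrist');np.save('pics/w2.npy',np.array([*W[0].ravel(),*W[1].ravel(),*W[2]]))
X=np.array([.131,.991,0]);Y=np.array([-.991,.131,0]);o=np.array([.529,-.068,.06])
im=im[:,:,::-1].copy();cv2.imwrite('pics/w2raw.png',im)
print(-W[1].T@W[2])
im=cv2.resize(im,None,fx=1.5,fy=1.5,interpolation=cv2.INTER_CUBIC)
cv2.imwrite('pics/w2.png',im)"
```

```text
tool delta [-29.9  14.6  -4.3] turn 0.026 | tcp [ 0.5176 -0.0368  0.2206] yaw -6.0 tilt 0.1 t 3.82 F [-0.9  0.2 -1.8] gap 0.581 42.1
[0.5247345  0.03314897 0.36216659]
```

View pics/w2.png

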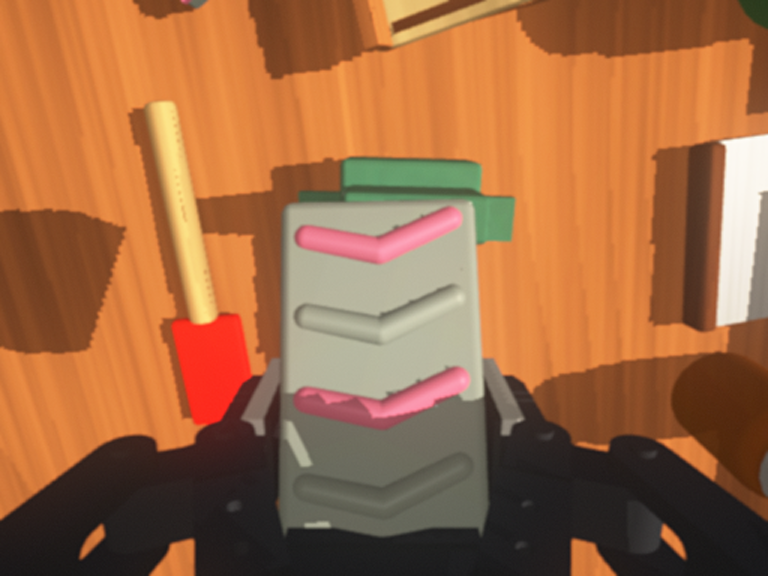

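Run:
```python
from h import *
T=cam('top');im=cv2.imread('pics/top0.png');hsv=cv2.cvtColor(im,cv2.COLOR_BGR2HSV)
m=((hsv[...,0]>18)&(hsv[...,0]<30)&(hsv[...,1]>170)).astype(np.uint8)
m[:,:285]=0;m[:,330:]=0;m[:185]=0;m[225:]=0
n,l,s,c=cv2.connectedComponentsWithStats(m)
X=np.array([.131,.991]);Y=np.array([-.991,.131])
P=[]
for i in range(1,n):
  if s[i,4]>25:
    v,u=np.nonzero(l==i);p=onz(T,c[i],.066);P.append(p);d=np.polyfit(u,v,1)
    print(s[i].tolist(),c[i],p.round(4),'slope',d[0], 'bed',(p[:2]-[.529,-.067])@X,(p[:2]-[.529,-.067])@Y)
m=((hsv[...,0]>100)&(hsv[...,0]<125)&(hsv[...,1]>150)).astype(np.uint8);m[:,:325]=0;m[:,345:]=0;m[:185]=0;m[225:]=0
v,u=np.nonzero(m);print('pad',u.min(),u.max(),v.min(),v.max())
for z in(.061,.103):
  p=onz(T,(u.mean(),v.mean()),z);print(z,p,'bed',(p[:2]-[.529,-.067])@X,(p[:2]-[.529,-.067])@Y)
# fixed jaw edges in wrist view
w=np.load('pics/w2.npy');W=(w[:9].reshape(3,3),w[9:18].reshape(3,3),w[18:])
for z in(.08,.106):
  for uv in((343,160),(480,162),(343,187),(480,190)):
    p=onz(W,(uv[0]/1.5,uv[1]/1.5),z);print(z,uv,'bed',((p[:2]-[.529,-.067])@X).round(4),((p[:2]-[.529,-.067])@Y).round(4))
# block yaw in wrist: edges
s=manip.sense();print(s['tcp_pos'])
for uv in((285,205),(472,205),(285,390),(482,390)):
  print(onz(W,(uv[0]/1.5,uv[1]/1.5),.24).round(4))
```

```text
[290, 188, 33, 7, 91] [305.65934066 191.10989011] [ 0.5628 -0.0707  0.066 ] slope 0.1389776909687621 bed 0.0007282468270392126 -0.03403013736913296
[287, 211, 33, 7, 79] [302.63291139 214.2278481 ] [ 0.4979 -0.0622  0.066 ] slope 0.1423015440508625 bed 0.0007182939452545506 0.031485243963603
pad 336 337 194 195
0.061 [ 0.554769   -0.15795991  0.061     ] bed -0.08676553457144065 -0.0374528283448978
0.103 [ 0.55147126 -0.15039339  0.103     ] bed -0.07969911539452618 -0.033193556103742625
0.08 (343, 160) bed 0.0875 0.037
0.08 (480, 162) bed 0.0884 -0.0356
0.08 (343, 187) bed 0.0734 0.0369
0.08 (480, 190) bed 0.0737 -0.0367
0.106 (343, 160) bed 0.0885 0.0352
0.106 (480, 162) bed 0.0893 -0.0307
0.106 (343, 187) bed 0.0758 0.0351
0.106 (480, 190) bed 0.076 -0.0317
[ 0.51762832 -0.0368034   0.22062405]
[0.5009 0.0207 0.24  ]
[0.5445 0.0161 0.24  ]
[ 0.4934 -0.0266  0.24  ]
[ 0.5443 -0.0321  0.24  ]
```

```bash
python3 -c "
from h import *
go([.529,-.075,.12],-7.5)"
```

```text
tool delta [-36.7  15.2 100.7] turn 0.022 | tcp [ 0.5176 -0.0368  0.2206] yaw -6.3 tilt 0.1 t 3.87 F [-0.1 -1.3 -1.6] gap 0.581 42.0
```

Emit:
drive_tool(deltas=[[[-20,8,0,0.02],[-36.5,15,0,0.02],[-36.5,15,30,0.02],[-36.5,15,65,0.02],[-36.5,15,100,0.02]]])

```text
t: 4.28
tcp_pos: [0.5302, -0.0755, 0.1203]
tool_rot: [0.747, 0.665, 0.001, 0.003]
force: [-0.3, -0.2, -2.8]
finger_gap: 0.577
gripper_force: 42.1
```

Emit:
drive_tool(deltas=[[[0,0,0,0],[0,0,0,0],[0,0,0,0]]])

```text
t: 4.53
tcp_pos: [0.53, -0.075, 0.1211]
tool_rot: [0.748, 0.664, 0.001, 0.001]
force: [0.4, 0.2, -1.5]
finger_gap: 0.583
gripper_force: 42.7
```

```bash
python3 -c "
from h import *
go([.529,-.075,.12],-7.5)
im=vision.snapshot('scene')[:,:,::-1]
cv2.imwrite('pics/s3.png',cv2.resize(im[100:250,130:330],None,fx=4,fy=4,interpolation=cv2.INTER_CUBIC))"
```

```text
tool delta [-0.1 -1.   1.1] turn 0.013 | tcp [ 0.53   -0.075   0.1211] yaw -6.8 tilt 0.2 t 4.53 F [ 0.4  0.2 -1.5] gap 0.583 42.7
```

View pics/s3.png

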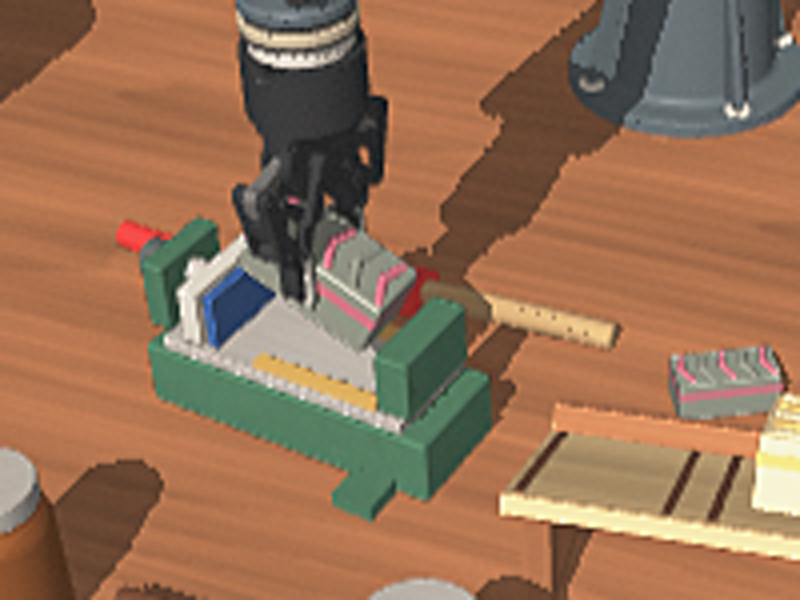

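The view shows the block tilted, hanging over the bed, with its low end at (370,330) near the fixed jaw and clear of the blue pad at (240,300). I'll lower it, then press with a soft grip so it pivots flat.

Emit:
drive_tool(deltas=[[[0,-0.5,12,0.01],[0,-0.5,20,0.01],[0,-0.5,24,0.01],[0,-0.5,24,0.01]]], force=20)

```text
t: 4.92
tcp_pos: [0.5288, -0.075, 0.096]
tool_rot: [0.751, 0.66, 0.0, 0.001]
force: [0.4, -0.9, -2.5]
finger_gap: 0.582
gripper_force: 42.5
```

Emit:
drive_tool(deltas=[[[0,0,3,0],[0,0,6,0],[0,0,9,0],[0,0,9,0]]])

```text
t: 5.25
tcp_pos: [0.5284, -0.0764, 0.0883]
tool_rot: [0.75, 0.661, -0.001, 0.002]
force: [-5.1, -6.9, 12.2]
finger_gap: 0.576
gripper_force: 35.2
```

Emit:
drive_tool(deltas=[[[0,0,2,0],[0,0,4,0],[0,0,6,0],[0,0,6,0]]], jaw=30, force=20)

```text
t: 5.58
tcp_pos: [0.5289, -0.0785, 0.0839]
tool_rot: [0.75, 0.662, -0.001, 0.003]
force: [-8.7, -12.7, 22.1]
finger_gap: 0.58
gripper_force: 36.4
```

```bash
python3 -c "
from h import *
go([.529,-.075,.12],-7.5)
im=vision.snapshot('scene')[:,:,::-1]
cv2.imwrite('pics/s4.png',cv2.resize(im[130:230,140:280],None,fx=5,fy=5,interpolation=cv2.INTER_CUBIC))"
```

```text
tool delta [  3.2  -0.2 -36.1] turn 0.006 | tcp [ 0.5289 -0.0785  0.0839] yaw -7.2 tilt 0.4 t 5.58 F [ -8.7 -12.7  22.1] gap 0.58 36.4
```

View pics/s4.png

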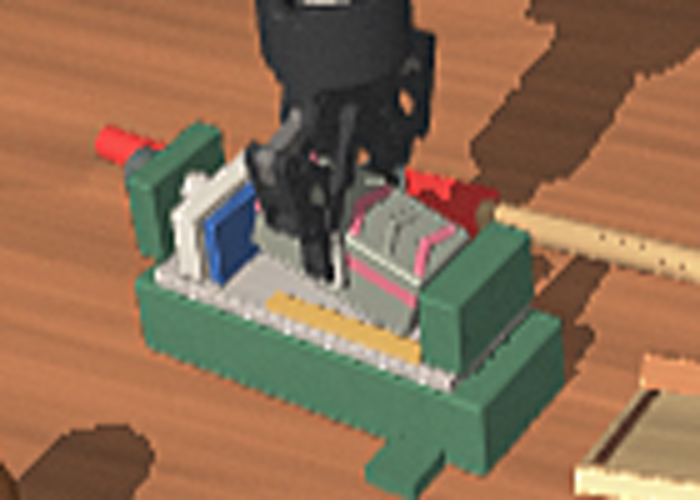

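The block is partly levelled: its low end has reached the fixed jaw at (420,300), with the force along -y. I'll back off slightly and let it drop flat between barely opened fingers.

Emit:
drive_tool(deltas=[[[-3,-1.5,0,0],[-5,-1.5,0,0],[-5,-1.5,2,0],[-5,-1.5,3,0]]])

```text
t: 5.97
tcp_pos: [0.5281, -0.0819, 0.0801]
tool_rot: [0.751, 0.661, 0.0, 0.003]
force: [-3.9, -9.9, 17.4]
finger_gap: 0.58
gripper_force: 35.8
```

Emit:
drive_tool(deltas=[[[0,0,0,0],[0,0,0,0],[0,0,0,0],[0,0,0,0]]], jaw=58)

```text
t: 6.3
tcp_pos: [0.5258, -0.0789, 0.0771]
tool_rot: [0.751, 0.66, -0.0, -0.0]
force: [-0.1, -0.7, 0.3]
finger_gap: 0.68
gripper_force: 0.0
```

```bash
python3 -c "
from h import *
go([.529,-.075,.12],-7.5)
im=vision.snapshot('scene')[:,:,::-1]
cv2.imwrite('pics/s5.png',cv2.resize(im[130:230,140:280],None,fx=5,fy=5,interpolation=cv2.INTER_CUBIC))"
```

```text
tool delta [  4.3   2.6 -42.9] turn 0.002 | tcp [ 0.5258 -0.0789  0.0771] yaw -7.4 tilt 0.0 t 6.3 F [-0.1 -0.7  0.3] gap 0.68 0.0
```

View pics/s5.png

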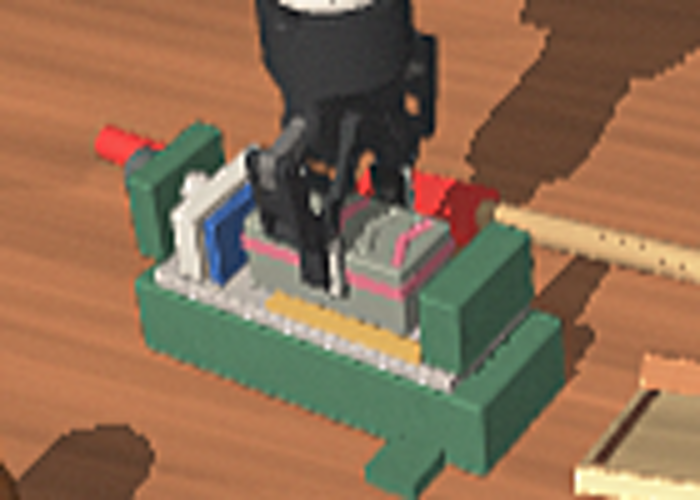

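The block now lies flat between the rails (pink band level, rail visible at (340,325)). Releasing fully and retreating up, then towards the crank.

Emit:
drive_tool(deltas=[[[0,0,0,0],[0,0,-20,0],[0,0,-60,0],[0,0,-100,0],[0,0,-140,0]]], jaw=64)

```text
t: 6.77
tcp_pos: [0.5253, -0.0789, 0.2182]
tool_rot: [0.751, 0.66, -0.001, -0.001]
force: [1.4, -0.3, 0.0]
finger_gap: 0.748
gripper_force: 0.0
```

Emit:
drive_tool(deltas=[[[-40,-25,0,0],[-80,-50,0,0],[-120,-75,0,0],[-150,-100,0,0],[-190,-110,0,0]]])

```text
t: 7.18
tcp_pos: [0.3952, -0.2412, 0.2171]
tool_rot: [0.751, 0.661, -0.0, -0.002]
force: [-0.4, 0.1, -0.0]
finger_gap: 0.749
gripper_force: 0.0
```

Run:
```python
from h import *
go([.504,-.245,.2],-7.5)
W=cam('wrist');w=vision.snapshot('wrist')[:,:,::-1];S=cam('scene');sc=vision.snapshot('scene')[:,:,::-1];T=cam('top');tp=vision.snapshot('top')[:,:,::-1]
for n,i in(('w6',w),('s6',sc),('t6',tp)): cv2.imwrite(f'pics/{n}.png',i)
np.save('pics/w6.npy',np.array([*W[0].ravel(),*W[1].ravel(),*W[2]]))
a=np.zeros((600,800,3),np.uint8);a[:384,:512]=w
c=cv2.resize(sc[140:215,145:255],None,fx=2.6,fy=2.6);a[:c.shape[0],513:513+c.shape[1]]=c[:,:287]
c=cv2.resize(tp[165:240,260:390],None,fx=2.8,fy=2.8);a[388:388+c.shape[0],:c.shape[1]]=c[:212]
cv2.imwrite('pics/m6.png',a)
print(proj(T,[s:=manip.sense()['tcp_pos']]))
```

```text
tool delta [ 10.1 108.5  16.8] turn 0.003 | tcp [ 0.3952 -0.2412  0.2171] yaw -7.3 tilt 0.2 t 7.18 F [-0.4  0.1 -0. ] gap 0.749 0.0
[[383.11818678 253.20870203]]
```

View pics/m6.png

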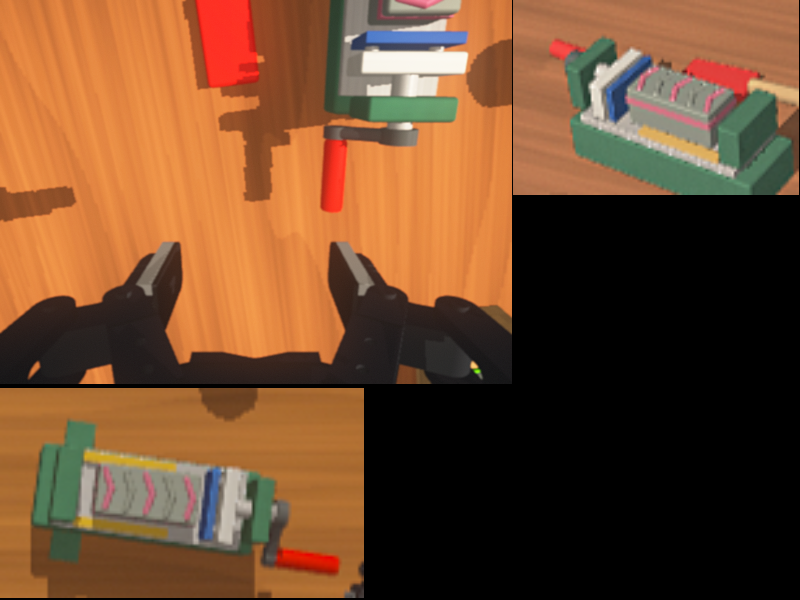

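The wrist view shows the handle at (338,140)–(331,210) and the hub at (404,135). The scene and top insets show the block flat, between the rails, and between the jaws. Next I'll triangulate the handle.

Run:
```python
from h import *
w=np.load('pics/w6.npy');W=(w[:9].reshape(3,3),w[9:18].reshape(3,3),w[18:]);T=cam('top');S=cam('scene')
X=np.array([.131,.991,0]);Y=np.array([-.991,.131,0]);o=np.array([.530,-.067,.06])
bed=lambda p:np.round([(p-o)@X,(p-o)@Y,p[2]-.06],4)
def ends(f,box,key):
    im=cv2.imread(f'pics/{f}.png');h=cv2.cvtColor(im,cv2.COLOR_BGR2HSV)
    m=((h[...,0]<6)|(h[...,0]>174))&(h[...,1]>200)&(h[...,2]>100)
    k=np.zeros_like(m);k[box[1]:box[3],box[0]:box[2]]=1;v,u=np.nonzero(m&k)
    p=np.c_[u,v].astype(float);c=p.mean(0);d=np.linalg.svd(p-c,full_matrices=False)[2][0];d*=np.sign(d@key)
    t=(p-c)@d;return c,c+d*t.max(),c+d*t.min(),len(u)
a=ends('w6',(310,130,355,220),(0,1));b=ends('t6',(352,215,390,240),(1,0));s=ends('s6',(150,150,178,172),(-1,-.3))
print(a,b,s)
for n,i in(('c',0),('far end',1),('arm end',2)):
    for m,c2,q in(('top',T,b),('scene',S,s)):
        p,e=tri(W,a[i],c2,q[i]);print(n,m,p.round(4),'gap',round(e,4),'bed',bed(p))
p=onz(W,(404,130),.09);print('hub',p,bed(p))
for uv in((366,36),(467,36)):
    p=onz(W,uv,.103);print('pad top',p.round(4),bed(p))
```

```text
<stdin>:9: RuntimeWarning: Mean of empty slice.
  ret = um.true_divide(
Traceback (most recent call last):
IndexError: index 0 is out of bounds for axis 0 with size 0
```

Run:
```python
from h import *
w=np.load('pics/w6.npy');W=(w[:9].reshape(3,3),w[9:18].reshape(3,3),w[18:]);T=cam('top');S=cam('scene')
X=np.array([.131,.991,0]);Y=np.array([-.991,.131,0]);o=np.array([.530,-.067,.06])
bed=lambda p:np.round([(p-o)@X,(p-o)@Y,p[2]-.06],4)
def ends(f,box,key):
    im=cv2.imread(f'pics/{f}.png').astype(int)
    m=(im[...,2]>120)&(im[...,1]<70)&(im[...,0]<80)
    k=np.zeros_like(m);k[box[1]:box[3],box[0]:box[2]]=1;v,u=np.nonzero(m&k);print(f,len(u))
    if len(u)<5:return None
    p=np.c_[u,v].astype(float);c=p.mean(0);d=np.linalg.svd(p-c,full_matrices=False)[2][0];d*=np.sign(d@key)
    t=(p-c)@d;return c,c+d*t.max(),c+d*t.min(),len(u)
a=ends('w6',(310,130,355,220),(0,1));b=ends('t6',(352,215,390,240),(1,0));s=ends('s6',(150,148,180,172),(-1,-.3))
for n,i in(('c',0),('far end',1),('arm end',2)):
    print(n,[q[i].round(1).tolist() for q in (a,b,s) if q])
    for m,c2,q in(('top',T,b),('scene',S,s)):
        if q:
            p,e=tri(W,a[i],c2,q[i]);print(n,m,p.round(4),'gap',round(e,4),'bed',bed(p))
p=onz(W,(404,130),.09);print('hub',p,bed(p))
for uv in((366,36),(467,36)):
    p=onz(W,uv,.103);print('pad top',p.round(4),bed(p))
```

```text
w6 1536
t6 153
s6 23
c [[333.0, 174.3], [369.3, 226.7], [164.5, 158.6]]
c top [ 0.4643 -0.2502  0.0575] gap 0.0015 bed [-0.1902  0.0411 -0.0025]
c scene [ 0.4649 -0.2525  0.0694] gap 0.013 bed [-0.1924  0.0402  0.0094]
far end [[330.3, 211.1], [380.2, 228.3], [159.1, 159.4]]
far end top [ 0.4596 -0.2824  0.0592] gap 0.0018 bed [-0.2226  0.0415 -0.0008]
far end scene [ 0.4596 -0.2838  0.0571] gap 0.0003 bed [-0.2241  0.0414 -0.0029]
arm end [[335.5, 138.3], [358.3, 225.2], [170.8, 157.6]]
arm end top [ 0.468  -0.2179  0.0622] gap 0.002 bed [-0.1577  0.0417  0.0022]
arm end scene [ 0.4684 -0.2232  0.0822] gap 0.0205 bed [-0.1629  0.0406  0.0222]
hub [ 0.51429246 -0.21308472  0.09      ] [-0.1468 -0.0036  0.03  ]
pad top [ 0.4839 -0.144   0.103 ] [-0.0823  0.0356  0.043 ]
pad top [ 0.5521 -0.1528  0.103 ] [-0.0821 -0.0332  0.043 ]
```

The handle centre is at bed (-0.192, +0.041, 0), at radius 50.8 mm, which fits the 50 mm given. The crank is therefore at about 234°, the jaw gap about 124 mm, and roughly 495° of turn is needed (to about 9° past top). I'll pinch the handle slightly outboard at bed x = -0.202.

```bash
python3 -c "
from h import *
go([.4627,-.2618,.043],-7.5)"
```

```text
tool delta [ -7.8  67.1 174.4] turn -0.004 | tcp [ 0.3971 -0.245   0.2174] yaw -7.7 tilt 0.0 t 7.33 F [ 0.7 -0.  -0.1] gap 0.751 0.0
```

Emit:
drive_tool(deltas=[[[-8,35,0,0],[-8,67,20,0],[-8,67,60,0],[-8,67,95,0],[-8,67,120,0]]])

```text
t: 7.75
tcp_pos: [0.4638, -0.2564, 0.0945]
tool_rot: [0.75, 0.661, -0.0, -0.002]
force: [0.3, -0.1, -0.3]
finger_gap: 0.747
gripper_force: 0.0
```

Emit:
drive_tool(deltas=[[[0,0,0,0]]])

```text
t: 7.83
tcp_pos: [0.4614, -0.2547, 0.0924]
tool_rot: [0.751, 0.661, -0.001, -0.006]
force: [-0.2, 0.5, 0.7]
finger_gap: 0.749
gripper_force: 0.0
```

```bash
python3 -c "
from h import *
go([.4627,-.2618,.043],-7.5)"
```

```text
tool delta [-7.2  2.7 49.3] turn 0.004 | tcp [ 0.4614 -0.2547  0.0924] yaw -7.3 tilt 0.7 t 7.83 F [-0.2  0.5  0.7] gap 0.749 0.0
```

Emit:
drive_tool(deltas=[[[-6,2,20,0],[-6,2,40,0],[-6,2,50,0],[-6,2,50,0]]])

```text
t: 8.17
tcp_pos: [0.4646, -0.2637, 0.0464]
tool_rot: [0.751, 0.66, -0.0, -0.002]
force: [0.4, 0.4, -0.0]
finger_gap: 0.751
gripper_force: 0.0
```

Emit:
drive_tool(deltas=[[[0,0,0,0],[0,0,0,0],[0,0,0,0],[0,0,0,0],[0,0,0,0]]], jaw=10, force=35)

```text
t: 8.58
tcp_pos: [0.4639, -0.2653, 0.0481]
tool_rot: [0.751, 0.66, -0.001, -0.0]
force: [-4.6, -1.2, 0.7]
finger_gap: 0.219
gripper_force: 34.4
```

```bash
python3 -c "
from h import *
go([.4627,-.2618,.043],-7.5)"
```

```text
tool delta [ 3.3 -1.7  5.1] turn 0.003 | tcp [ 0.4639 -0.2653  0.0481] yaw -7.3 tilt 0.1 t 8.58 F [-4.6 -1.2  0.7] gap 0.219 34.4
```

Gripped at 18.7 mm, but a little high. I'll reopen slightly, go 6 mm lower and close again.

Emit:
drive_tool(deltas=[[[0,-1,0,0],[0,-1,0,0],[0,-1,3,0],[0,-1,6,0],[0,-1,6,0]]], jaw=36)

```text
t: 9.0
tcp_pos: [0.4638, -0.2649, 0.0408]
tool_rot: [0.751, 0.66, 0.0, -0.0]
force: [-0.2, 0.1, -0.1]
finger_gap: 0.421
gripper_force: 0.0
```

Emit:
drive_tool(deltas=[[[0,0,0,0],[0,0,0,0],[0,0,0,0]]], jaw=10)

```text
t: 9.25
tcp_pos: [0.4639, -0.265, 0.0412]
tool_rot: [0.751, 0.66, 0.0, -0.0]
force: [0.3, 0.3, -1.3]
finger_gap: 0.222
gripper_force: 34.1
```

```bash
python3 -c "
from h import *
go([.4627,-.2618,.043],-7.5)
f=lambda a:np.array([50*np.sin(np.radians(a)),-50*np.cos(np.radians(a))])
a=234
while a<729:
  print(a,[(f(a+15*i)-f(a)).round(1).tolist() for i in range(1,6)]);a+=75"
```

```text
tool delta [ 3.  -1.6 -1.8] turn 0.002 | tcp [ 0.4639 -0.265   0.0412] yaw -7.4 tilt 0.0 t 9.25 F [ 0.3  0.3 -1.3] gap 0.222 34.1
234 [[-6.2, -11.5], [-9.3, -24.2], [-8.9, -37.2], [-5.2, -49.7], [1.6, -60.9]]
309 [[9.5, -9.0], [20.9, -15.2], [33.6, -18.3], [46.7, -17.9], [59.2, -14.2]]
384 [[11.1, 6.8], [20.1, 16.3], [26.3, 27.8], [29.4, 40.5], [29.0, 53.5]]
459 [[-3.7, 12.5], [-10.5, 23.6], [-20.0, 32.6], [-31.5, 38.9], [-44.2, 41.9]]
534 [[-13.0, -0.3], [-25.6, -4.0], [-36.7, -10.9], [-45.7, -20.3], [-51.9, -31.8]]
609 [[-3.0, -12.7], [-2.7, -25.7], [1.0, -38.3], [7.8, -49.4], [17.3, -58.4]]
684 [[11.5, -6.2], [24.2, -9.3], [37.2, -8.9], [49.7, -5.2], [60.9, 1.6]]
```

Emit:
drive_tool(deltas=[[[0,-6.2,-11.5,0],[0,-9.3,-24.2,0],[0,-8.9,-37.2,0],[0,-5.2,-49.7,0],[0,1.6,-60.9,0]]])

```text
t: 9.67
tcp_pos: [0.4622, -0.2646, 0.1017]
tool_rot: [0.751, 0.66, -0.002, -0.003]
force: [-5.1, -2.7, -5.7]
finger_gap: 0.219
gripper_force: 34.9
```

```bash
python3 -c "
from h import *
s=st();X=np.array([.131,.991]);Y=np.array([-.991,.131]);d=s['tcp_pos'][:2]-[.53,-.067];print(d@X,d@Y)"
```

```text
{'t': 9.667, 'q': [-0.728, 0.601, 1.771, -0.004, 0.776, -0.598], 'tcp_pos': [0.462, -0.265, 0.102], 'tool_rot': [0.751, 0.66, -0.002, -0.003], 'force': [-5.132, -2.739, -5.685], 'finger_gap': 0.219, 'gripper_force': 34.908}
-0.20472799604707378 0.041323244124603316
```

Emit:
drive_tool(deltas=[[[0,9.5,-9,0],[0,20.9,-15.2,0],[0,33.6,-18.3,0],[0,46.7,-17.9,0],[0,59.2,-14.2,0]]])

```text
t: 10.08
tcp_pos: [0.5235, -0.2729, 0.1178]
tool_rot: [0.751, 0.66, -0.001, -0.0]
force: [-4.2, -0.5, 1.2]
finger_gap: 0.22
gripper_force: 35.6
```

Emit:
drive_tool(deltas=[[[0,11.1,6.8,0],[0,20.1,16.3,0],[0,26.3,27.8,0],[0,29.4,40.5,0],[0,29,53.5,0]]])

```text
t: 10.5
tcp_pos: [0.5512, -0.2765, 0.0609]
tool_rot: [0.751, 0.661, -0.002, -0.002]
force: [-11.3, -2.9, 5.9]
finger_gap: 0.222
gripper_force: 36.1
```

```bash
python3 -c "
from h import *
s=st();X=np.array([.131,.991]);Y=np.array([-.991,.131]);d=s['tcp_pos'][:2]-[.53,-.067];print(d@X,d@Y)"
```

```text
{'t': 10.5, 'q': [-0.645, 0.743, 1.574, -0.003, 0.83, -0.515], 'tcp_pos': [0.551, -0.276, 0.061], 'tool_rot': [0.751, 0.661, -0.002, -0.002], 'force': [-11.27, -2.865, 5.925], 'finger_gap': 0.222, 'gripper_force': 36.091}
-0.2048102180103119 -0.04843637591815035
```

Emit:
drive_tool(deltas=[[[0,-4.7,12.5,0],[0,-11.5,23.6,0],[0,-21,32.6,0],[0,-32.5,38.9,0],[0,-45.2,41.5,0]]])

```text
t: 10.92
tcp_pos: [0.5094, -0.2711, 0.0223]
tool_rot: [0.752, 0.659, 0.001, 0.002]
force: [3.3, 5.4, 16.9]
finger_gap: 0.221
gripper_force: 37.1
```

Emit:
drive_tool(deltas=[[[0,-13,-0.3,0],[0,-25.6,-4,0],[0,-36.4,-10.9,0],[0,-45.2,-20.3,0],[0,-51.2,-31.8,0]]])

```text
t: 11.33
tcp_pos: [0.4573, -0.2641, 0.052]
tool_rot: [0.751, 0.66, 0.0, -0.0]
force: [2.5, -0.2, -5.4]
finger_gap: 0.221
gripper_force: 35.0
```

```bash
python3 -c "
from h import *
s=st();X=np.array([.131,.991]);Y=np.array([-.991,.131]);d=s['tcp_pos'][:2]-[.53,-.067];print(d@X,d@Y)"
```

```text
{'t': 11.333, 'q': [-0.736, 0.684, 1.811, 0.001, 0.647, -0.607], 'tcp_pos': [0.457, -0.264, 0.052], 'tool_rot': [0.751, 0.66, 0.0, -0.0], 'force': [2.465, -0.154, -5.422], 'finger_gap': 0.221, 'gripper_force': 34.985}
-0.2048292530921015 0.04622304469924414
```

Emit:
drive_tool(deltas=[[[0,-3,-12.7,0],[0,-2.7,-25.7,0],[0,1,-38.3,0],[0,7.8,-49.4,0],[0,17.3,-58.4,0]]])

```text
t: 11.75
tcp_pos: [0.4712, -0.2658, 0.1113]
tool_rot: [0.751, 0.661, -0.002, -0.003]
force: [-5.8, -3.4, -4.9]
finger_gap: 0.218
gripper_force: 35.1
```

Emit:
drive_tool(deltas=[[[0,11.5,-6.2,0],[0,24.2,-9.3,0],[0,24.2,-9.3,0]]])

```text
t: 12.0
tcp_pos: [0.4989, -0.2698, 0.122]
tool_rot: [0.751, 0.66, -0.0, -0.0]
force: [-1.0, 1.1, 7.8]
finger_gap: 0.221
gripper_force: 36.2
```

Run:
```python
from h import *
s=st();X=np.array([.131,.991,0]);Y=np.array([-.991,.131,0]);o=np.array([.53,-.067,.06]);d=s['tcp_pos']-o;print(d@X,d@Y,d[2])
S=cam('scene');T=cam('top')
for n,c in(('scene',S),('top',T)):
    im=vision.snapshot(n)[:,:,::-1];cv2.imwrite(f'pics/{n}8.png',im);b=im.astype(int)
    m=((b[...,0]>b[...,2]+40)&(b[...,0]>90)).astype(np.uint8)
    lo=proj(c,[o+[0,0,.03]])[0]
    v,u=np.nonzero(m);k=np.hypot(u-lo[0],v-lo[1])<60;print(n,'blue px',k.sum())
    old=cv2.imread('pics/'+('s6' if n=='scene' else 't6')+'.png').astype(int);mo=((old[...,0]>old[...,2]+40)&(old[...,0]>90));vo,uo=np.nonzero(mo);ko=np.hypot(uo-lo[0],vo-lo[1])<60;print('old',ko.sum())
    for vv,uu in((v[k],u[k]),(vo[ko],uo[ko])):
        if len(uu):print(uu.min(),uu.max(),vv.min(),vv.max())
```

```text
{'t': 12.0, 'q': [-0.692, 0.6, 1.676, -0.0, 0.866, -0.564], 'tcp_pos': [0.499, -0.27, 0.122], 'tool_rot': [0.751, 0.66, -0.0, -0.0], 'force': [-1.027, 1.112, 7.777], 'finger_gap': 0.221, 'gripper_force': 36.243}
-0.20499613173640807 0.004234761474167953 0.06199950718047814
scene blue px 73
old 118
167 205 164 189
167 197 162 186
top blue px 74
old 80
323 328 192 217
333 338 193 218
```

Emit:
drive_tool(deltas=[[[0,6.5,-0.8,0],[0,13,-0.3,0],[0,13,-0.3,0]]])

```text
t: 12.35
tcp_pos: [0.5113, -0.2713, 0.1215]
tool_rot: [0.751, 0.66, -0.0, -0.0]
force: [-1.6, -0.4, 5.3]
finger_gap: 0.22
gripper_force: 36.0
```

Run:
```python
from h import *
s=st();X=np.array([.131,.991,0]);Y=np.array([-.991,.131,0]);o=np.array([.53,-.067,.06]);d=s['tcp_pos']-o;print(d@X,d@Y,d[2])
W=cam('wrist');im=vision.snapshot('wrist')[:,:,::-1];cv2.imwrite('pics/w9.png',im)
w=np.load('pics/w6.npy');W0=(w[:9].reshape(3,3),w[9:18].reshape(3,3),w[18:]);im0=cv2.imread('pics/w6.png')
def prof(c,im,xs,y):
    P=[o+x*X+y*Y+[0,0,.043] for x in xs];q=proj(c,P).astype(np.float32)
    v=cv2.remap(im,q[:,0].reshape(-1,1),q[:,1].reshape(-1,1),cv2.INTER_LINEAR)[:,0].astype(int)
    k=''
    for b,g,r in v: k+='B' if b>r+50 else 'W' if min(b,g,r)>150 and max(b,g,r)-min(b,g,r)<40 else 'G' if g>r+25 else '.'
    return k
for y in(.02,.0,-.02,-.03):
    print(y,'start -115..-60',prof(W0,im0,np.arange(-.115,-.06,.0005),y))
    print(y,'now    -95..-40',prof(W,im,np.arange(-.095,-.04,.0005),y))
print(proj(W,[o-.05*X+[0,0,.043]]))
```

```text
{'t': 12.35, 'q': [-0.681, 0.613, 1.647, -0.0, 0.882, -0.552], 'tcp_pos': [0.511, -0.271, 0.122], 'tool_rot': [0.751, 0.66, -0.0, -0.0], 'force': [-1.571, -0.352, 5.295], 'finger_gap': 0.22, 'gripper_force': 35.982}
-0.20495652804355732 -0.008216215369761708 0.061517044293135426
0.02 start -115..-60 WWWW..............WWWWWWWWWWWWWWWWWWWWWWWWWWWWW..........BBBBBBBBBBBBBBBB..........................WWWWWWWWWWW.
0.02 now    -95..-40 ..............................................................................................................
0.0 start -115..-60 WWWWWWWWWWWWWWWWWWWWWWWWWWWWWWWWWWWWWWWWWWWWWWW..........BBBBBBBBBBBBBBBWWWWWWW................................
0.0 now    -95..-40 ..............................................................................................................
-0.02 start -115..-60 ..................WWWWWWWWWWWWWWWWWWWWWWWWWWWW...........BBBBBBBBBBBBBBB...........................WWWWWWWWWWW.
-0.02 now    -95..-40 ..............................................................................................................
-0.03 start -115..-60 ..................WWWWWWWWWWWWWWWWWWWWWWWWWWWW...........BBBBBBBBBBBBBBB.......................................
-0.03 now    -95..-40 ..............................................................................................................
[[ 233.67886838 -141.14844021]]
```

Start image: jaw spans bed -107 to -79, with a 5 mm gap behind the pad. The current press isn't visible from here, so I'll release, lift and check the pad from above.

Emit:
drive_tool(deltas=[[[0,0,0,0],[0,0,0,0],[0,0,-30,0],[0,0,-65,0],[0,0,-100,0]]], jaw=50)

```text
t: 12.82
tcp_pos: [0.5107, -0.2707, 0.221]
tool_rot: [0.751, 0.66, -0.0, -0.002]
force: [0.3, -1.5, 0.1]
finger_gap: 0.585
gripper_force: 0.0
```

Emit:
drive_tool(deltas=[[[30,-25,0,0],[55,-50,0,0],[55,-60,0,0],[55,-60,0,0]]])

```text
t: 13.15
tcp_pos: [0.4562, -0.2066, 0.2209]
tool_rot: [0.751, 0.661, -0.0, -0.002]
force: [1.4, -0.0, -0.4]
finger_gap: 0.585
gripper_force: 0.0
```

```bash
cat > chk.py <<'E'
from h import *
s=st();X=np.array([.131,.991,0]);Y=np.array([-.991,.131,0]);o=np.array([.53,-.067,.06])
W=cam('wrist');im=vision.snapshot('wrist')[:,:,::-1];cv2.imwrite('pics/w%d.png'%(s['t']*10),im)
w=np.load('pics/w6.npy');W0=(w[:9].reshape(3,3),w[9:18].reshape(3,3),w[18:]);im0=cv2.imread('pics/w6.png')
def prof(c,im,xs,y):
    q=proj(c,[o+x*X+y*Y+[0,0,.043] for x in xs]).astype(np.float32)
    v=cv2.remap(im,q[:,0].reshape(-1,1),q[:,1].reshape(-1,1),cv2.INTER_LINEAR)[:,0].astype(int)
    return ''.join('B' if b>r+50 else 'W' if min(b,g,r)>150 and max(b,g,r)-min(b,g,r)<40 else 'G' if g>r+25 else 'P' if r>g+60 and b>g+10 else '.' for b,g,r in v)
for y in(.03,.012,-.012,-.03):
    print(y,'old',prof(W0,im0,np.arange(-.11,-.065,.0005),y))
    print(y,'now -90..-45',prof(W,im,np.arange(-.09,-.045,.0005),y))
    print(y,'now -60..80',prof(W,im,np.arange(-.06,.08,.001),y))
print(proj(W,[o-.05*X+[0,0,.043],o+.05*X+[0,0,.043]]))
E
python3 chk.py
```

```text
{'t': 13.15, 'q': [-0.649, 0.377, 1.748, -0.0, 1.019, -0.521], 'tcp_pos': [0.456, -0.207, 0.221], 'tool_rot': [0.751, 0.661, -0.0, -0.002], 'force': [1.41, -0.015, -0.389], 'finger_gap': 0.585, 'gripper_force': 0.0}
0.03 old ........WWWWWWWWWWWWWWWWWWWWWWWWWWWWWWWW.......BBBBBBBBBBBBBBBB...........................
0.03 now -90..-45 .......................WWWWWWWWWWWWWWWWWWWWWWWWWWWWWW........BBBBBBBBBBBBBBBB.............
0.03 now -60..80 .BBBBBBBB...................................................................................................................................
0.012 old ........WWWWWWWWWWWWWWWWWWWWWWWWWWWWW..........BBBBBBBBBBBBBBBWWWW.......................W
0.012 now -90..-45 WWWWWWWWWWWWW..........WWWWWWWWWWWWWWWWWWWWWWWWWWWWWW........BBBBBBBBBBBBBBBB....WWWWWWW..
0.012 now -60..80 .BBBBBBBB..WWW..PPPPP.WWWWWWWWWWWW....WWWWW.................................................................................................
-0.012 old WWWW....WWWWWWWWWWWWWWWWWWWWWWWWWWWWWW.........BBBBBBBBBBBBBBBWWWWWWWWWWWWWW.............W
-0.012 now -90..-45 WWWWWWWWWWWWWWWWWWWW..WWWWWWWWWWWWWWWWWWWWWWWWWWWWWWW........BBBBBBBBBBBBBBBB....WWWWWWWWW
-0.012 now -60..80 .BBBBBBBB..WWWWW.PPPPPP.WWWWWWWWWWWW..WWW...................................................................................................
-0.03 old ........WWWWWWWWWWWWWWWWWWWWWWWWWWWW...........BBBBBBBBBBBBBBB............................
-0.03 now -90..-45 ........................WWWWWWWWWWWWWWWWWWWWWWWWWWW...........BBBBBBBBBBBBBB..............
-0.03 now -60..80 .BBBBBBB....................................................................................................................................
[[ 333.78315598   52.00086349]
 [ 344.51616292 -121.00442479]]
```

The pad is not yet pressed: its depth is 27.5 mm against 27 mm at the start, and its face is at about -51. It needs about 75° more. I'll regrip the handle at the top.

Emit:
drive_tool(deltas=[[[-30,35,0,0],[-55,60,0,0],[-55,60,30,0],[-55,60,65,0],[-55,60,85,0]]])

```text
t: 13.62
tcp_pos: [0.512, -0.2729, 0.1328]
tool_rot: [0.752, 0.659, -0.0, -0.001]
force: [-0.3, 0.4, -0.1]
finger_gap: 0.585
gripper_force: 0.0
```

Emit:
drive_tool(deltas=[[[0,0,10,0],[0,0,15,0],[0,0,15,0]]])

```text
t: 13.87
tcp_pos: [0.5118, -0.2719, 0.1202]
tool_rot: [0.751, 0.66, -0.0, -0.0]
force: [-0.3, -0.5, -0.4]
finger_gap: 0.588
gripper_force: 0.0
```

Emit:
drive_tool(deltas=[[[0,0,0,0],[0,0,0,0],[0,0,0,0],[0,0,0,0]]], jaw=10)

```text
t: 14.2
tcp_pos: [0.512, -0.272, 0.1228]
tool_rot: [0.751, 0.66, 0.0, 0.002]
force: [-0.2, -1.9, 2.3]
finger_gap: 0.223
gripper_force: 34.2
```

```bash
python3 -c "
from h import *
s=st();X=np.array([.131,.991]);Y=np.array([-.991,.131]);d=s['tcp_pos'][:2]-[.53,-.067];print(d@X,d@Y)
f=lambda a:np.array([50*np.sin(np.radians(a)),-50*np.cos(np.radians(a))])
print([(f(9+15*i)-f(9)).round(1).tolist() for i in range(1,6)])"
```

```text
{'t': 14.2, 'q': [-0.681, 0.611, 1.646, -0.001, 0.882, -0.552], 'tcp_pos': [0.512, -0.272, 0.123], 'tool_rot': [0.751, 0.66, 0.0, 0.002], 'force': [-0.185, -1.914, 2.337], 'finger_gap': 0.223, 'gripper_force': 34.171}
-0.20554538416007306 -0.00901770219315409
[[12.5, 3.7], [23.6, 10.5], [32.6, 20.0], [38.9, 31.5], [41.9, 44.2]]
```

Emit:
drive_tool(deltas=[[[0,12.3,3.7,0],[0,23.2,10.5,0],[0,32,20,0],[0,38,31.5,0],[0,41,44.2,0]]])

```text
t: 14.62
tcp_pos: [0.5503, -0.2769, 0.0806]
tool_rot: [0.75, 0.661, -0.002, -0.002]
force: [-24.7, 3.1, 55.6]
finger_gap: 0.217
gripper_force: 46.1
```

Emit:
drive_tool(deltas=[[[0,0,0,0],[0,0,0,0]]])

```text
t: 14.78
tcp_pos: [0.5498, -0.2768, 0.0804]
tool_rot: [0.751, 0.661, -0.002, -0.001]
force: [-12.3, -0.1, 25.5]
finger_gap: 0.22
gripper_force: 43.9
```

Emit:
drive_tool(deltas=[[[0,0,0,0],[0,0,0,0],[0,0,-30,0],[0,0,-65,0],[0,0,-100,0]]], jaw=44)

```text
t: 15.2
tcp_pos: [0.5522, -0.2758, 0.1763]
tool_rot: [0.751, 0.66, 0.0, -0.001]
force: [0.7, -1.1, -0.4]
finger_gap: 0.514
gripper_force: 0.0
```

Emit:
drive_tool(deltas=[[[30,-40,-20,0],[58,-75,-43,0],[58,-100,-43,0],[58,-100,-43,0]]])

```text
t: 15.53
tcp_pos: [0.4534, -0.1999, 0.2198]
tool_rot: [0.751, 0.661, -0.001, -0.005]
force: [-0.9, 0.5, -0.5]
finger_gap: 0.515
gripper_force: 0.0
```

```bash
python3 chk.py
```

```text
{'t': 15.533, 'q': [-0.641, 0.374, 1.758, 0.001, 1.02, -0.514], 'tcp_pos': [0.453, -0.2, 0.22], 'tool_rot': [0.751, 0.661, -0.001, -0.005], 'force': [-0.924, 0.488, -0.522], 'finger_gap': 0.515, 'gripper_force': 0.0}
0.03 old ........WWWWWWWWWWWWWWWWWWWWWWWWWWWWWWWW.......BBBBBBBBBBBBBBBB...........................
0.03 now -90..-45 .............................WWWWWWWWWWWWWWWWWWWWWWWWWWWWWW..BBBBBBBBBBBBBBBB.............
0.03 now -60..80 .BBBBBBBB...................................................................................................................................
0.012 old ........WWWWWWWWWWWWWWWWWWWWWWWWWWWWW..........BBBBBBBBBBBBBBBWWWW.......................W
0.012 now -90..-45 WWWWWWWWWWWWWWWWWWWW.........WWWWWWWWWWWWWWWWWWWWWWWWWWWWWW..BBBBBBBBBBBBBBBB....WWWWWWW..
0.012 now -60..80 .BBBBBBBB..WWW..PPPPP.WWWWWWWWWWWW....WWWWWWWWWWWW..........................................................................................
-0.012 old WWWW....WWWWWWWWWWWWWWWWWWWWWWWWWWWWWW.........BBBBBBBBBBBBBBBWWWWWWWWWWWWWW.............W
-0.012 now -90..-45 WWWWWWWWWWWWWWWWWWWWWWWWWWWWWWWWWWWWWWWWWWWWWWWWWWWWWWWWWWW..BBBBBBBBBBBBBBBB....WWWWWWWWW
-0.012 now -60..80 .BBBBBBBB..WWWW..PPPPP..WWWWWWWWWWWW..WWWW..WWWWWW..........................................................................................
-0.03 old ........WWWWWWWWWWWWWWWWWWWWWWWWWWWW...........BBBBBBBBBBBBBBB............................
-0.03 now -90..-45 ...............................WWWWWWWWWWWWWWWWWWWWWWWWWWW....BBBBBBBBBBBBBB..............
-0.03 now -60..80 .BBBBBBB....................................................................................................................................
[[ 339.73824548   62.12190565]
 [ 351.10115689 -108.59606142]]
```

The white jaw body advanced 3 mm while the blue pad stayed put, so the pad is pressed in by about 3 mm and the block is clamped. The arm is clear, so I'm handing in.

```bash
python3 -c "
from station import manip
print(manip.sign_off())"
```

```text
the job is handed in; nothing more can be done
None
```

The job is handed in: the grey-and-pink block lies flat between the rails, clamped against the fixed jaw with the blue pad pressed in by about 3 mm (measured from the wrist camera), and the arm stands clear; sign-off gave no verdict.

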